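Put the balance weights back in their case

TASK

The balance check is finished: return the four knobbed steel weights to the open wooden case, each standing upright and fully down in the one seat that is bored for its size. Set them down, do not drop them. The hooked weight and the flat slotted weight belong to another set: leave them standing where they are.

Things in the scene. Friction and masses are not known exactly. Their poses are not given: they have to be found in the camera images.
- weight_largest: polished steel balance weight of the set, the largest of four: upright round body 45 mm across up to 46 mm height, a narrow neck, then a round knob 29 mm across from 51 to 66 mm height (total height 66 mm); about 500 g; stands loose on the bench. Origin: centre of its underside, z up. Lift it by the knob from above.
- weight_second: polished steel balance weight of the set, the second largest of four: upright round body 35 mm across up to 36 mm height, a narrow neck, then a round knob 23 mm across from 40 to 52 mm height (total height 52 mm); about 200 g; stands loose on the bench. Origin: centre of its underside, z up. Lift it by the knob from above.
- weight_third: polished steel balance weight of the set, the third largest of four: upright round body 28 mm across up to 28 mm height, a narrow neck, then a round knob 19 mm across from 31.5 to 41 mm height (total height 41 mm); about 100 g; stands loose on the bench. Origin: centre of its underside, z up. Lift it by the knob from above.
- weight_smallest: polished steel balance weight of the set, the smallest of four: upright round body 22 mm across up to 21 mm height, a narrow neck, then a round knob 15.5 mm across from 24 to 33 mm height (total height 33 mm); about 50 g; stands loose on the bench. Origin: centre of its underside, z up. Lift it by the knob from above.
- seat_largest: seat of the 45 mm weight: light wood block 64 x 64 x 26 mm, fixed in the case, with a bore 49 mm across, 18 mm deep, its mouth flared 5 mm all round. Origin: on the bore's axis, at the block's underside, 8 mm above the bench; z up; the bore's floor is 8 mm above it. The four seats stand in one row along their y axis, 66 mm apart, in any order, in an open wooden case.
- seat_second: seat of the 35 mm weight: light wood block 64 x 64 x 26 mm, fixed in the case, with a bore 39 mm across, 16 mm deep, its mouth flared 5 mm all round. Origin: on the bore's axis, at the block's underside, 8 mm above the bench; z up; the bore's floor is 10 mm above it. The case's rim is 36 mm above the bench; its ends lie 43 mm past the end seats' axes.
- seat_third: seat of the 28 mm weight: light wood block 64 x 64 x 26 mm, fixed in the case, with a bore 31.5 mm across, 14 mm deep, its mouth flared 5 mm all round. Origin: on the bore's axis, at the block's underside, 8 mm above the bench; z up; the bore's floor is 12 mm above it. The case's outer sides lie 38 mm from the blocks' middle on +x and 70 mm on -x.
- seat_smallest: seat of the 22 mm weight: light wood block 64 x 64 x 26 mm, fixed in the case, with a bore 25.5 mm across, 12 mm deep, its mouth flared 5 mm all round. Origin: on the bore's axis, at the block's underside, 8 mm above the bench; z up; the bore's floor is 14 mm above it. On the row's -x side a pair of forceps lies in the case, below the rim; leave it.
- hooked_weight: look-alike that is not of this set: steel weight 32 mm across and 36 mm high with an open wire hook on top (total 59 mm), no knob; loose. Origin: centre of its underside, z up.
- slotted_weight: look-alike that is not of this set: flat steel disc weight 43 mm across and 13 mm high with a slot from the edge to the middle, no knob; loose. Origin: centre of its underside, z up.
There are look-alikes about, which are no part of the job. Leave any green or purple look-alike of the weight_third alone.

How it is judged:
By the outcome, as a careful person would: the job done as asked, in the order asked, and still so for the second after the job is handed in, with the robot touching nothing.
It also fails if it takes over 93 s, if anything falls off the work surface, if the arm or the gripper's body presses on something with over 40 N, if the wrist force passes 120 N, or if a joint passes its speed limit or range.

ROBOT

A 6-joint arm with a two-finger parallel gripper is mounted at the origin on a cart in front of the work surface, level with it; the furniture and walls round the work are solid. World frame = base frame: x ahead of the robot, y to its left, z up, the work surface at z = 0. Lengths are in m, angles in rad, forces in N, time in s.
With the tool pointing down it reaches from about 0.35 to 0.975 m from the base axis. Payload 4.9 kg.
Tool frame: the origin (TCP) lies between the finger pads; the fingertips stand 25 mm ahead of it and the grasp point (between the pads) lies 6 mm ahead of it (manip.tcp_to_tips is the z of the fingertips in the tool frame, in m); z points along the fingers, y is the line along which they close (so a half turn about z gives the same grasp; the last joint's range is limited). The gripper opens to 85 mm and grips with 20 to 120 N. Pads are 22 mm wide; open, the fingers measure 114 mm over their backs; the gripper's body (76 mm by 85 mm) begins 54 mm behind the grasp point. The pads swing forward as they close: fully open they stand 13 mm farther back than shut.
Start: joints at [-1.328, 0.053, 1.613, -0, 1.476, -0.119], TCP at [0.221, -0.585, 0.256] pointing down, gripper open.
Joint ranges: [-3.01, 3.01], [-1.01, 2.22], [0.06, 2.58], [-1.02, 4.17], [0.09, 2.62], [-3.14, 3.14]. Speed limits (rad/s): [2.57, 2.57, 3.14, 3.14, 3.14, 3.14].

INTERFACE

Orientations are given as a unit quaternion [w, x, y, z].
In Python, from plant import manip gives the robot as it stands. The module is installed in compiled form; this text tells all that it offers.
- The arm moves only by the tool arm_command, never from a script. Its argument "moves" is a list of rows, each a list of 3 entries, a list of its own where there are three numbers: the opening, from -1 (shut) to 1 (fully open), then the shift along the tool's x, y, z in units of 0.15 m (1.0 is 0.15 m), then the turn about the tool's z in units of 2 pi rad (1.0 is 2 pi rad). A call has 1 to 20 rows; each row is the pose to reach, as a shift and turn from the pose commanded when the call began, along the tool's axes at that moment, turning the shorter way round; what a row does not reach only later rows make up. A row lasts 1/12 s, in which the tool goes at most 41.7 mm and 7.16 degrees, less where a joint would pass 70% of its speed; a pose out of reach is approached as far as the arm can. A call with a number of a shift or a turn outside -1 to 1 is refused whole. A call with a gripper value outside its range is refused whole. The fingers move at their own pace and stop on an object; the grip force is fixed at half the most. Time passes only in rows, so rows that repeat a pose let the fingers close. It gives the time, the measured TCP pose, the force, the opening and the grip force at its end, in the units of the state.
- manip.state(): the state, without advancing time (a new reading comes with each control period).
- manip.grab_frame(name): name is "scene" or "top"; returns a dict with "frame" (420x560x3 uint8, red, green, blue), "fx", "fy", "cx", "cy" (pixels), "k1" (the pictures are not rectified: a ray, as slopes to the right and down, at radius r is drawn at 1 + k1 r^2 times it, then the intrinsics apply), "R" (3x3) and "t" (3): a world point X has camera coordinates R X + t. Camera axes: x right, y down, z forward; pixel columns grow to the right and rows downward; lengths in m; the calibration is good to about 2 mm. A picture is of the moment at which its call begins. There is no depth.
- manip.job_done(): hands the job in; it is judged then, once.
Trained networks look in a picture, given as the dict that the camera call returned (one of the last four; its "shot" number tells which), for a name from the list of things; names that differ only in an ending like _2 or _b are one class to them, and where a whole thing is asked for, a point or a joint stands for the part that bears it (a point fixed in the world has none). Each returns a list of dicts, best first, with "confidence" (0 to 1); they miss things now and then, are a little off and sometimes report something else, mostly with a low value. They report only what shows in the picture. A call takes as long as a camera call. They do not tell look-alikes from the thing itself.
- manip.search_frame(picture, target): "extent" ([left, top, right, bottom] in pixels, round what is visible of it).
The state is a dict: "time": time; "joint_pos": joint angles; "joint_vel": joint speeds; "joint_efforts": joint torques, N m; "tool_pos": TCP position; "tool_rot": TCP orientation; "contact_force": force on the tool from outside, world axes, zero at the start; "ft_torque": the same for the moment, N m; "gripper_width": opening from 0.0 (shut) to 1.0 (fully open); "grasp_force": force on a finger pad.
Only numpy, scipy, OpenCV 4.12 (cv2) and the standard library are available. Lean on these libraries where they do the work, as an engineer would, in place of code of your own. Each camera call takes 0.05 s, during which the arm holds its last target. There are 200 camera calls.

## Working session

There is one attempt and no reset: what is moved stays moved. The work goes in short steps, Python scripts to look and compute and a tool call to move; the robot and the scene stay as the last step left them, time stands still between calls to the robot, and variables do not carry over. Pictures are saved under pics/ and viewed, at most 14 in all, crops included, and the job is handed in when it is done.

Besides the shell and the picture viewer there is one more tool, called after "Request:" in YAML: its name, and indented under it one key for each argument. arm_command: Moves the arm, as the interface text tells. Shifts and turns lie within -1 to 1; 1 stands for 0.15 m of shift or 2 pi rad of turn. Its arguments: {"type":"object","properties":{"moves":{"type":"array"}},"required":["moves"]}

```bash
mkdir -p pics; cat > h.py <<'E'
import numpy as np, cv2
from plant import manip
def pix(p,X):
    c=p["R"]@np.array(X,float)+np.array(p["t"]); a=c[:2]/c[2]; a=a*(1+p["k1"]*(a@a))
    return np.array([p["fx"]*a[0]+p["cx"],p["fy"]*a[1]+p["cy"]])
def ray(p,u,v,z):
    K=np.array([[p["fx"],0,p["cx"]],[0,p["fy"],p["cy"]],[0,0,1.]])
    a=cv2.undistortPoints(np.array([[[u,v]]],float),K,np.array([p["k1"],0,0,0,0.]))[0,0]
    R=np.array(p["R"]);t=np.array(p["t"]);d=R.T@np.array([a[0],a[1],1]);o=-R.T@t
    return o+d*(z-o[2])/d[2]
def save(p,n,box=None,s=1):
    f=p["frame"][:,:,::-1]
    if box: f=f[box[1]:box[3],box[0]:box[2]]
    cv2.imwrite("pics/"+n,cv2.resize(f,None,fx=s,fy=s,interpolation=cv2.INTER_CUBIC))
N=["weight_largest","weight_second","weight_third","weight_smallest","seat_largest","seat_second","seat_third","seat_smallest","hooked_weight","slotted_weight"]
E
python3 - <<'E'
from h import *
print(manip.state())
for n in ["top","scene"]:
    p=manip.grab_frame(n); save(p,n+"0.png",None,1.4)
    print(n,p["fx"],p["k1"],-np.array(p["R"]).T@p["t"],np.array(p["R"]).round(2).tolist())
    for k in N:
        print(k,[(round(d["confidence"],2),np.round(d["extent"]).tolist(),ray(p,(d["extent"][0]+d["extent"][2])/2,(d["extent"][1]+d["extent"][3])/2,0.025).round(3).tolist()) for d in manip.search_frame(p,k)[:5]])
E
```

```text
{'time': 0.0, 'joint_pos': array([-1.32797623e+00,  5.33720853e-02,  1.61433319e+00, -1.39363635e-05,
        1.47599532e+00, -1.18992511e-01]), 'joint_vel': array([ 0.00017535,  0.00024644, -0.00135692, -0.00086784, -0.0019987 ,
        0.00051968]), 'joint_efforts': array([ 1.26420699e-03, -3.93676829e+01, -3.70177102e+01, -6.37588840e-06,
        6.99996526e-03,  1.90114953e-06]), 'tool_pos': array([ 0.22109063, -0.58396124,  0.25503012]), 'tool_rot': array([-1.05152135e-03,  9.83680368e-01,  1.79921715e-01, -7.21364983e-05]), 'contact_force': array([ 0.1041973 , -0.97437045,  0.46239604]), 'ft_torque': array([-0.01600207,  0.02666173, -0.01573997]), 'grasp_force': 0.0, 'gripper_width': 1.0032710792465849}
top 531.4741378314653 -0.20432745061313873 [ 0.38110693 -0.02157785  1.26211965] [[0.01, -1.0, -0.01], [-1.0, -0.01, -0.09], [0.09, 0.01, -1.0]]
weight_largest [(0.67, [245.0, 225.0, 264.0, 238.0], [0.445, 0.072, 0.025])]
weight_second [(0.59, [245.0, 171.0, 258.0, 188.0], [0.568, 0.081, 0.025]), (0.15, [210.0, 229.0, 221.0, 241.0], [0.436, 0.162, 0.025])]
weight_third [(0.61, [
[... 1336 characters left out ...]
2.0, 283.0, 216.0, 303.0], [0.446, 0.24, 0.025])]
weight_smallest [(0.57, [199.0, 305.0, 214.0, 334.0], [0.398, 0.295, 0.025]), (0.18, [178.0, 261.0, 198.0, 276.0], [0.535, 0.208, 0.025])]
seat_largest [(0.8, [282.0, 202.0, 316.0, 212.0], [0.51, -0.137, 0.025])]
seat_second [(0.54, [299.0, 188.0, 330.0, 203.0], [0.514, -0.21, 0.025])]
seat_third [(0.64, [328.0, 169.0, 356.0, 186.0], [0.517, -0.351, 0.025])]
seat_smallest [(0.62, [316.0, 178.0, 341.0, 198.0], [0.509, -0.27, 0.025])]
hooked_weight [(0.63, [153.0, 274.0, 174.0, 302.0], [0.526, 0.279, 0.025])]
slotted_weight [(0.84, [177.0, 261.0, 199.0, 274.0], [0.538, 0.206, 0.025]), (0.24, [197.0, 308.0, 214.0, 334.0], [0.396, 0.298, 0.025])]
```

```bash
python3 - <<'E'
from h import *
p=manip.grab_frame("top"); save(p,"t1.png",(140,160,280,290),5)
save(p,"t2.png",(310,160,460,260),5)
p=manip.grab_frame("scene"); save(p,"s1.png",(140,200,310,340),4.5)
E
```

```text
(no output)
```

View pics/t1.png

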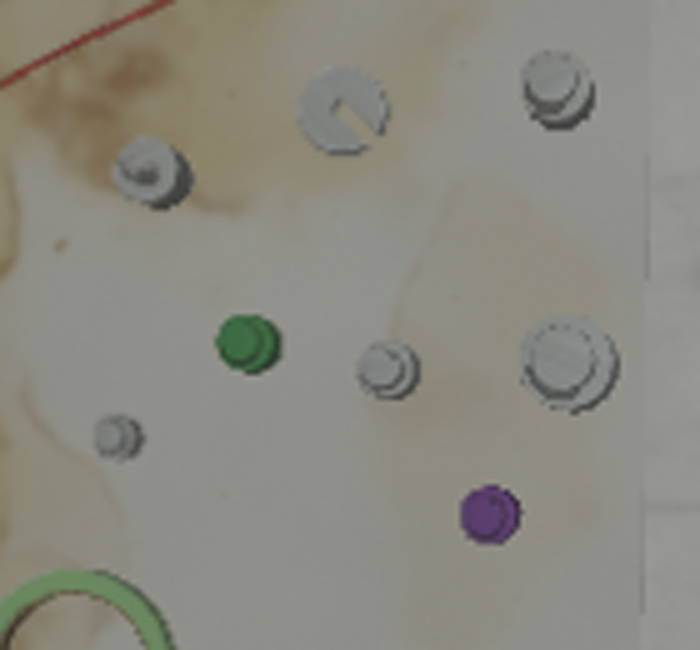

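View pics/t2.png

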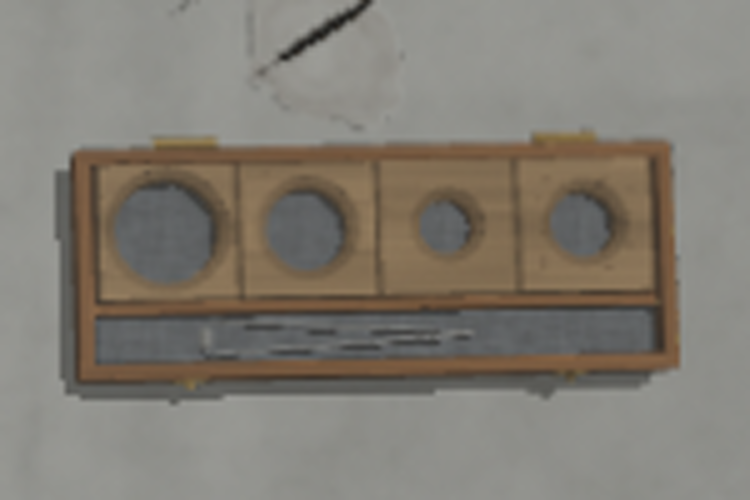

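View pics/s1.png

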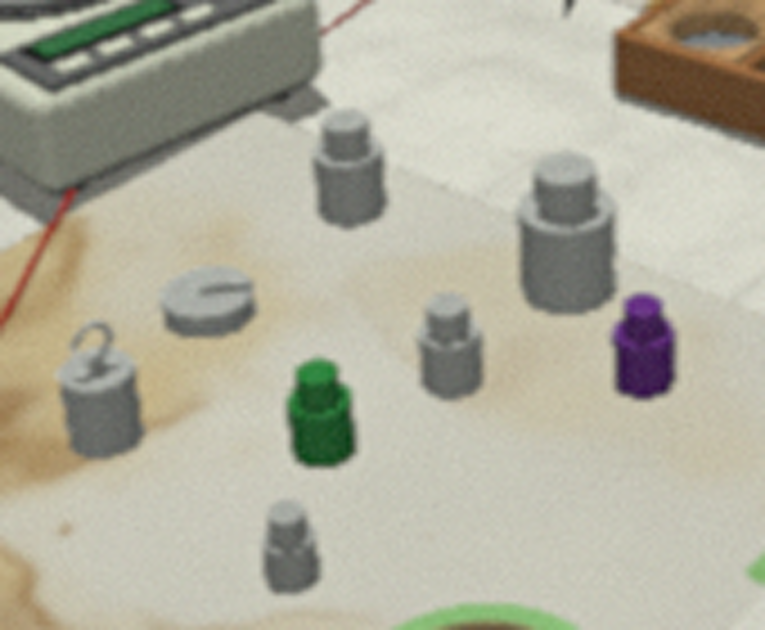

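View pics/scene0.png

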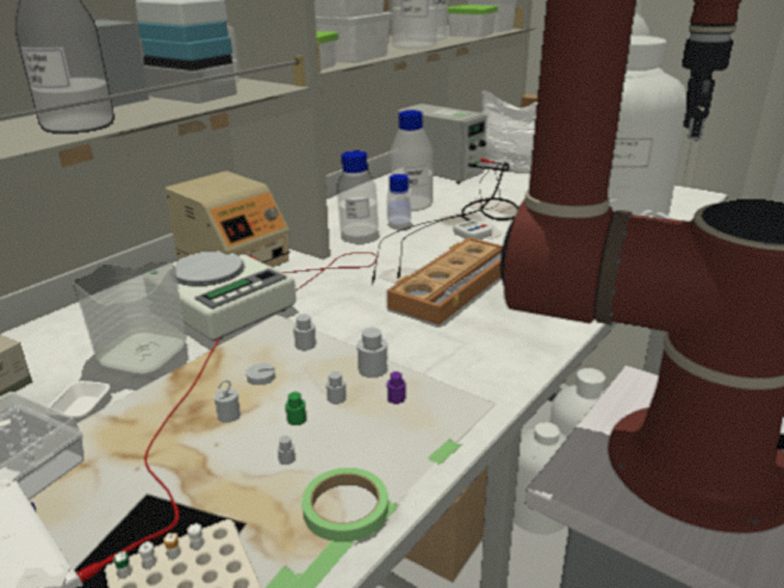

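The top view shows all weights and the case clearly. The steel third weight is at about px (217,234). The green one is at (190,229) and the purple at (238,263). The seats from left to right are largest, second, smallest and third, at px (343..427, 206). Next I'll refine these with contour fits in both views.

```bash
cat > fit.py <<'E'
from h import *
from scipy.optimize import minimize
from scipy.ndimage import map_coordinates
W={"largest":(45,46,29,51,66),"second":(35,36,23,40,52),"third":(28,28,19,31.5,41),"smallest":(22,21,15.5,24,33)}
ang=np.linspace(0,2*np.pi,48,endpoint=False)
def circ(x,y,z,r): return np.c_[x+r*np.cos(ang),y+r*np.sin(ang),np.full(48,z)]
def grad(ps):
    f=np.mean([cv2.cvtColor(p["frame"],cv2.COLOR_RGB2GRAY).astype(float) for p in ps],0)
    f=cv2.GaussianBlur(f,(0,0),0.7); return np.hypot(cv2.Sobel(f,-1,1,0),cv2.Sobel(f,-1,0,1))
def samp(g,P): return map_coordinates(g,[P[:,1],P[:,0]],order=1,mode="nearest")
def P(p,X): return np.array([pix(p,q) for q in X])
def dens(h,closed=True):
    h=np.asarray(h).reshape(-1,2); n=np.roll(h,-1,0); out=[]
    for a,b in zip(h,n):
        k=max(2,int(np.linalg.norm(b-a)*3)); out.append(a+(b-a)*np.linspace(0,1,k,endpoint=False)[:,None])
    return np.vstack(out)
def wscore(g,p,w,x,y,z0=0):
    D,H,d,h1,h2=np.array(w)/1000; s=0
    for (r,a,b) in ((D/2,0,H),(d/2,h1,h2)):
        X=np.vstack([circ(x,y,z0+a,r),circ(x,y,z0+b,r)])
        s+=samp(g,dens(cv2.convexHull(P(p,X).astype(np.float32)))).mean()
    return s
def best(f,x0,step):
    r=minimize(lambda q:-f(*q),x0,method="Nelder-Mead",options=dict(initial_simplex=np.vstack([x0]+[np.add(x0,e) for e in np.diag(step)]),xatol=1e-4,fatol=1e-3))
    return r.x,-r.fun
def grid(f,x0,R=.012,n=9):
    c=max(((f(x0[0]+a,x0[1]+b),x0[0]+a,x0[1]+b) for a in np.linspace(-R,R,n) for b in np.linspace(-R,R,n)))
    return best(f,c[1:],[.002,.002])
ORDER=["largest","second","smallest","third"]
B={"largest":49,"second":39,"third":31.5,"smallest":25.5}
def cpts(x,y,a):  # x,y = row middle
    c,s=np.cos(a),np.sin(a); T=lambda q:np.c_[x+c*q[:,0]-s*q[:,1],y+s*q[:,0]+c*q[:,1],q[:,2]]
    out=[]
    e=.033*3+.043
    out.append(T(np.array([[.038,e,.036],[.038,-e,.036],[-.070,-e,.036],[-.070,e,.036]])))
    for i,n in enumerate(ORDER):
        out.append(T(circ(0,.099-.066*i,.034,B[n]/2000+.005)))
        out.append(T(circ(0,.099-.066*i,.029,B[n]/2000)))
    return out
E
cat > m.py <<'E'
from fit import *
for n,init in (("top",None),("scene",None)):
    ps=[manip.grab_frame(n) for _ in range(4)]; p=ps[0]; g=grad(ps)
    for k,x0 in dict(largest=(.441,.072),second=(.568,.082),third=(.434,.162),smallest=(.40,.29)).items():
        r,s=grid(lambda x,y:wscore(g,p,W[k],x,y),x0); print(n,k,r.round(4),round(s,1))
    f=lambda x,y,a:sum(samp(g,dens(P(p,q))).mean() for q in cpts(x,y,a))
    rs=[best(f,(.508+dx,-.238+dy,a),[.004,.004,.02]) for a in (-.06,0,.06) for dx in(-.006,.004) for dy in (-.006,.006)]
    r,s=max(rs,key=lambda q:q[1]); print(n,"case",r.round(4),round(s,1))
E
python3 m.py
```

```text
top largest [0.4437 0.0725] 125.0
top second [0.5743 0.0816] 161.5
top third [0.4388 0.1599] 121.8
top smallest [0.4064 0.2899] 144.9
top case [ 0.509  -0.2292  0.0535] 472.7
scene largest [0.4445 0.0766] 334.6
scene second [0.5758 0.0839] 342.5
scene third [0.4397 0.1634] 292.2
scene smallest [0.4066 0.2931] 311.6
scene case [ 0.5123 -0.2322  0.0246] 887.6
```

```bash
cat > m2.py <<'E'
from fit import *
for n in ("top","scene"):
    ps=[manip.grab_frame(n) for _ in range(4)]; p=ps[0]; g=grad(ps)
    f=lambda x,y,a:sum(samp(g,dens(P(p,q))).mean() for q in cpts(x,y,a))
    rs=sorted([best(f,(.508+dx,-.236+dy,a),[.003,.003,.01]) for a in (-.02,0,.02,.04) for dx in(-.006,0,.006) for dy in (-.009,-.003,.003,.009)],key=lambda q:-q[1])
    for r,s in rs[:6:2]: print(n,r.round(4),round(s,1))
    if n=="top":
        b=p["frame"].copy(); b=cv2.resize(b[160:260,310:460],None,fx=5,fy=5)
        for q in cpts(*rs[0][0]): cv2.polylines(b,[((P(p,q)-[310,160]+.5)*5).astype(np.int32)],True,(255,0,0))
        cv2.imwrite("pics/c2.png",b[:,:,::-1])
        for u,v in ((97,165),(652,157),(97,299),(652,290)): print(ray(p,310+u/5-.5,160+v/5-.5,.034).round(4))
E
python3 m2.py
```

```text
top [ 0.509  -0.2292  0.0535] 472.8
top [ 0.509  -0.2292  0.0535] 472.8
top [ 0.509  -0.2292  0.0535] 472.8
[ 0.5374 -0.1012  0.034 ]
[ 0.5447 -0.3649  0.034 ]
[ 0.4748 -0.1015  0.034 ]
[ 0.4816 -0.3639  0.034 ]
scene [ 0.5233 -0.2329 -0.3072] 886.1
scene [ 0.5123 -0.2322  0.0246] 885.9
scene [ 0.5123 -0.2322  0.0246] 885.9
```

View pics/c2.png

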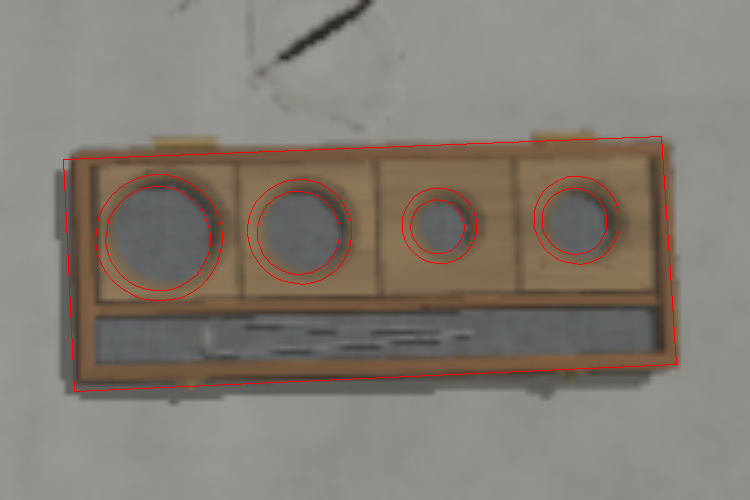

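The top-view contour fit drifted onto the wrong edges. The block corners I read by hand in the top view give (0.5096, -0.2329, yaw 0.027), which agrees with the scene fit (0.5123, -0.2322, 0.025). I'll use (0.5105, -0.2325, 0.026). The weights agree between the two views to 3 to 4 mm. First move: away from the start and turned square to the world.

Request:
arm_command:
  moves:
    - [0.2,[0.12,-0.31,0],0.02]
    - [0.2,[0.24,-0.62,0],0.04]
    - [0.2,[0.353,-0.935,0],0.0576]
    - [0.2,[0.353,-0.935,0],0.0576]
    - [0.2,[0.353,-0.935,0],0.0576]

```text
time: 2.42
tool_pos: [0.2213, -0.4309, 0.2559]
tool_rot: [-0.001, 1.0, 0.001, 0.0]
contact_force: [0.8, -0.1, -0.0]
gripper_width: 0.602
grasp_force: 0.0
```

```bash
python3 - <<'E'
from h import *
s=manip.state();print(s["time"],s["tool_pos"],s["tool_rot"],s["joint_pos"],s["gripper_width"],manip.tcp_to_tips)
E
```

```text
2.4167 [ 0.22129591 -0.43090556  0.25587243] [-6.61998831e-04  9.99999379e-01  8.93725905e-04  7.17108880e-05] [-1.25043499e+00 -2.93250600e-01  1.93022734e+00  5.53148149e-04
  1.50582789e+00  3.18537639e-01] 0.6017461571030416 0.025
```

Request:
arm_command:
  moves:
    - [0.2,[0.75,-1,0],0]
    - [0.2,[0.75,-1,0],0]
    - [0.2,[0.75,-1,0],0]
    - [0.2,[0.75,-1,0],0]
    - [0.2,[0.75,-1,0],0]

```text
time: 2.83
tool_pos: [0.3354, -0.2822, 0.2567]
tool_rot: [-0.0, 1.0, 0.001, 0.001]
contact_force: [0.1, -1.4, -0.3]
gripper_width: 0.6
grasp_force: 0.0
```

Request:
arm_command:
  moves:
    - [0.2,[0.73,-1,0],0]
    - [0.2,[0.73,-1,0],0]
    - [0.2,[0.73,-1,0],0]
    - [0.2,[0.73,-1,0],0]
    - [0.2,[0.73,-1,0],0]

```text
time: 3.25
tool_pos: [0.4452, -0.1316, 0.2567]
tool_rot: [-0.0, 1.0, 0.002, 0.001]
contact_force: [0.5, 0.1, 0.4]
gripper_width: 0.6
grasp_force: 0.0
```

Request:
arm_command:
  moves:
    - [0.2,[0,-1,0.6],0]
    - [0.2,[0,-1,0.6],0]
    - [0.2,[0,-1,0.6],0]
    - [0.2,[0,-1,0.6],0]
    - [0.2,[0,-1,0.6],0]
    - [0.2,[0,-1,0.6],0]

```text
time: 3.75
tool_pos: [0.442, 0.0172, 0.1642]
tool_rot: [-0.0, 1.0, 0.002, -0.002]
contact_force: [0.3, 0.2, -0.6]
gripper_width: 0.6
grasp_force: 0.0
```

```bash
python3 - <<'E'
from h import *
s=manip.state();print(s["time"],s["tool_pos"],s["tool_rot"])
p=manip.grab_frame("top"); save(p,"a.png",(220,180,340,270),6)
print(pix(p,s["tool_pos"]-[0,0,.025]))
p=manip.grab_frame("scene"); save(p,"b.png",(210,130,350,270),5)
print(pix(p,s["tool_pos"]-[0,0,.025]))
E
```

```text
3.75 [0.44198289 0.01718688 0.16422314] [-2.31777389e-04  9.99996108e-01  2.00425561e-03 -1.92718255e-03]
[275.96906664 230.38939696]
[283.12335733 193.81808435]
```

View pics/b.png

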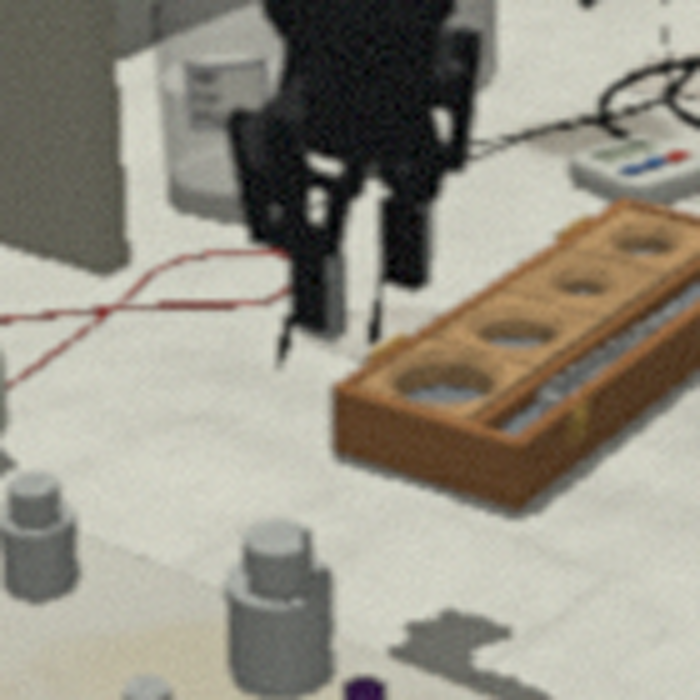

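The scene picture shows the fingers at crop (318,330) and (405,283). Their midpoint is within about 1 px sideways of the predicted TCP, so the camera and the robot agree. Now I'll move over the largest weight and down.

Request:
arm_command:
  moves:
    - [0.2,[0,-0.27,0],0]
    - [0.2,[0,-0.39,0],0]
    - [0.2,[0,-0.39,0.1],0]
    - [0.2,[0,-0.39,0.3],0]
    - [0.2,[0,-0.39,0.45],0]
    - [0.2,[0,-0.39,0.55],0]
    - [0.2,[0,-0.39,0.61],0]
    - [0.2,[0,-0.39,0.61],0]
    - [0.2,[0,-0.39,0.61],0]

```text
time: 4.6
tool_pos: [0.4443, 0.0729, 0.0759]
tool_rot: [0.0, 1.0, -0.001, 0.001]
contact_force: [0.1, -0.3, 0.4]
gripper_width: 0.602
grasp_force: 0.0
```

```bash
python3 - <<'E'
from h import *
s=manip.state();print(s["time"],s["tool_pos"],s["contact_force"])
p=manip.grab_frame("scene"); save(p,"c.png",(220,200,300,280),7.5)
E
```

```text
4.6 [0.44428291 0.07291341 0.07588929] [ 0.13132266 -0.29828693  0.40484613]
```

View pics/c.png

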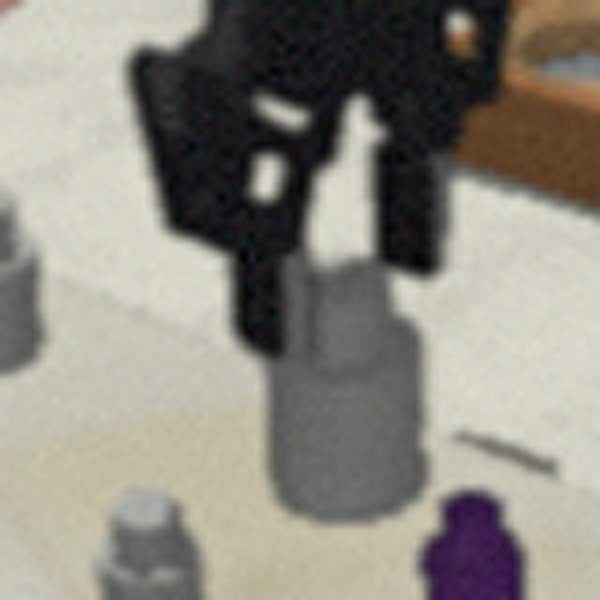

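The knob at crop (345,300) stands between the two fingers, with the left tip at (260,345) and the right at (410,265). Closing.

Request:
arm_command:
  moves:
    - [-1,[0,0,0],0]
    - [-1,[0,0,0],0]
    - [-1,[0,0,0],0]
    - [-1,[0,0,0],0]
    - [-1,[0,0,0],0]
    - [-1,[0,0,0],0]
    - [-1,[0,0,0],0]
    - [-1,[0,0,0],0]
    - [-1,[0,0,0],0]

```text
time: 5.4
tool_pos: [0.4446, 0.074, 0.0767]
tool_rot: [0.0, 1.0, 0.0, 0.002]
contact_force: [-0.7, 0.6, 6.1]
gripper_width: 0.308
grasp_force: 58.9
```

Request:
arm_command:
  moves:
    - [-1,[0,0,-0.1],0]
    - [-1,[0,0,-0.3],0]
    - [-1,[0,0,-0.5],0]
    - [-1,[0,0,-0.7],0]
    - [-1,[0,0,-0.7],0]

```text
time: 5.82
tool_pos: [0.4463, 0.0739, 0.1858]
tool_rot: [0.0, 1.0, 0.0, 0.005]
contact_force: [2.3, 0.8, -3.3]
gripper_width: 0.305
grasp_force: 60.6
```

```bash
cat > hold.py <<'E'
# where is the held weight relative to the TCP (from both views)
import sys
from fit import *
k,dz=sys.argv[1],float(sys.argv[2])   # dz = TCP z minus weight underside
ss=[]
for n in ("top","scene"):
    ps=[manip.grab_frame(n) for _ in range(3)]; ss.append(manip.state()); p=ps[0]
    s=ss[-1]; x,y,z=s["tool_pos"]; g=grad(ps)
    if n=="scene":
        D,H=np.array(W[k][:2])/1000
        def f(X,Y,Z): return samp(g,dens(cv2.convexHull(P(p,np.vstack([circ(X,Y,Z,D/2),circ(X,Y,Z+H,D/2)])).astype(np.float32)))).mean()
        r=max((best(lambda u,v:f(u,v,z-dz+0),(x+a,y+b),[.002,.002]) for a in(-.004,.004) for b in (-.004,.004)),key=lambda q:q[1])
        print("scene offset mm",((r[0]-[x,y])*1000).round(1),round(r[1]))
        c=pix(p,(x,y,z-.05)).astype(int); save(p,sys.argv[3],(c[0]-40,c[1]-40,c[0]+40,c[1]+40),6)
print(s["time"],s["tool_pos"].round(4),s["contact_force"].round(1),s["gripper_width"],s["grasp_force"])
E
python3 hold.py largest 0.0745 d.png
```

```text
scene offset mm [-1.2  3.2] 193
6.1167 [0.4413 0.0739 0.1766] [-0.7  0.2 -6. ] 0.3114850804528334 60.53943807230098
```

View pics/d.png

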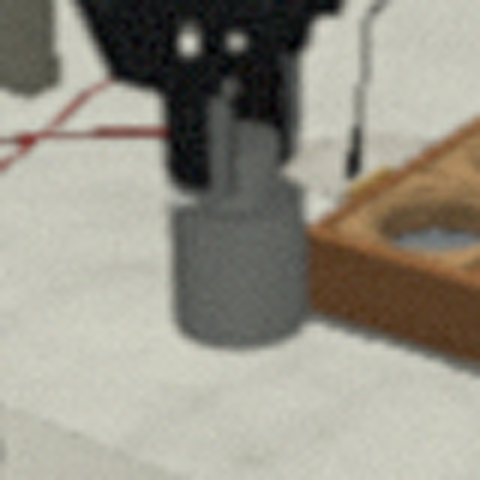

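The largest weight is held upright. The scene view's +3 mm in y matches that view's own bias on the bench. Carrying it to the first seat.

Request:
arm_command:
  moves:
    - [-1,[0.1,0.2,0],0]
    - [-1,[0.2,0.45,0],0]
    - [-1,[0.3,0.7,0],0]
    - [-1,[0.4,0.9,0],0]
    - [-1,[0.43,1,0],0]

```text
time: 6.53
tool_pos: [0.5082, -0.0794, 0.178]
tool_rot: [0.0, 1.0, -0.001, -0.001]
contact_force: [0.5, 0.0, -4.7]
gripper_width: 0.314
grasp_force: 61.0
```

Request:
arm_command:
  moves:
    - [-1,[0,0.2,0],0]
    - [-1,[0,0.32,0.05],0]
    - [-1,[0,0.38,0.15],0]
    - [-1,[0,0.38,0.25],0]
    - [-1,[0,0.38,0.3],0]
    - [-1,[0,0.38,0.3],0]
    - [-1,[0,0.38,0.3],0]
    - [-1,[0,0.38,0.3],0]

```text
time: 7.2
tool_pos: [0.5079, -0.1329, 0.1352]
tool_rot: [0.0, 1.0, 0.0, 0.0]
contact_force: [0.1, 0.4, -4.5]
gripper_width: 0.303
grasp_force: 61.1
```

```bash
python3 hold.py largest 0.0745 e.png; python3 - <<'E'
from h import *
p=manip.grab_frame("top"); save(p,"f.png",(320,180,400,240),8)
E
```

```text
scene offset mm [-1.6  4.3] 191
7.5 [ 0.508  -0.1331  0.1355] [-0.4 -0.4 -4.9] 0.30648467865318907 61.08738054328569
```

View pics/e.png

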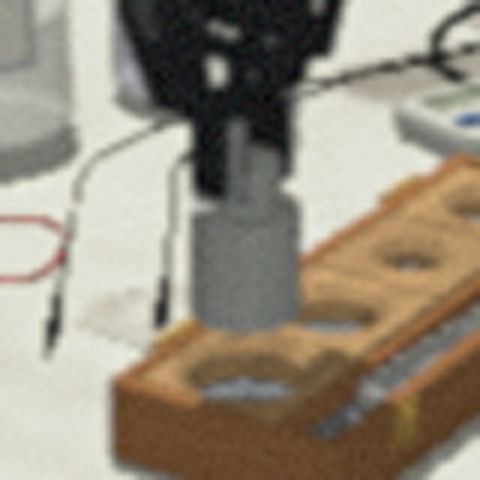

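In the scene crop the weight (centre column 246) lines up with the bore (centre column 245). Lowering gently.

Request:
arm_command:
  moves:
    - [-1,[0,0,0.05],0]
    - [-1,[0,0,0.1],0]
    - [-1,[0,0,0.14],0]
    - [-1,[0,0,0.18],0]
    - [-1,[0,0,0.2],0]
    - [-1,[0,0,0.22],0]
    - [-1,[0,0,0.22],0]

```text
time: 8.13
tool_pos: [0.5072, -0.133, 0.1008]
tool_rot: [-0.0, 1.0, -0.0, -0.001]
contact_force: [-0.6, -0.6, -5.9]
gripper_width: 0.311
grasp_force: 61.1
```

Request:
arm_command:
  moves:
    - [-1,[0,0,0.02],0]
    - [-1,[0,0,0.04],0]
    - [-1,[0,0,0.05],0]
    - [-1,[0,0,0.06],0]
    - [-1,[0,0,0.06],0]

```text
time: 8.55
tool_pos: [0.5078, -0.1332, 0.093]
tool_rot: [0.0, 1.0, -0.0, 0.0]
contact_force: [1.2, 0.2, -4.6]
gripper_width: 0.306
grasp_force: 61.1
```

Request:
arm_command:
  moves:
    - [-1,[0,0,0.005],0]
    - [-1,[0,0,0.01],0]
    - [-1,[0,0,0.012],0]
    - [-1,[0,0,0.012],0]

```text
time: 8.88
tool_pos: [0.5085, -0.1333, 0.0929]
tool_rot: [0.0, 1.0, -0.0, 0.001]
contact_force: [-3.5, 3.1, 6.4]
gripper_width: 0.308
grasp_force: 62.1
```

On the floor, with the load taken. Releasing and rising.

Request:
arm_command:
  moves:
    - [-0.1,[0,0,0],0]
    - [0.2,[0,0,0],0]
    - [0.2,[0,0,0],0]
    - [0.2,[0,0,0],0]
    - [0.2,[0,0,0],0]
    - [0.2,[0,0,-0.1],0]
    - [0.2,[0,0,-0.3],0]
    - [0.2,[0,0,-0.55],0]
    - [0.2,[0,0,-0.6],0]
    - [0.2,[0,0,-0.6],0]

```text
time: 9.72
tool_pos: [0.51, -0.1341, 0.1854]
tool_rot: [0.002, 1.0, -0.0, 0.004]
contact_force: [-0.4, -0.6, 0.3]
gripper_width: 0.598
grasp_force: 0.0
```

Request:
arm_command:
  moves:
    - [0.2,[0.44,-1,0],0]
    - [0.2,[0.44,-1,0],0]
    - [0.2,[0.44,-1,0],0]
    - [0.2,[0.44,-1,0],0]
    - [0.2,[0.44,-1,0],0]

```text
time: 10.13
tool_pos: [0.5742, 0.0222, 0.179]
tool_rot: [-0.001, 1.0, 0.003, -0.001]
contact_force: [-0.9, -0.9, -0.6]
gripper_width: 0.601
grasp_force: 0.0
```

Request:
arm_command:
  moves:
    - [0.2,[0,-0.3,0],0]
    - [0.2,[0,-0.44,0],0]
    - [0.2,[0,-0.44,0],0]
    - [0.2,[0,-0.44,0],0]

```text
time: 10.47
tool_pos: [0.5727, 0.0836, 0.179]
tool_rot: [0.0, 1.0, 0.001, -0.001]
contact_force: [0.2, -0.7, 0.2]
gripper_width: 0.599
grasp_force: 0.0
```

```bash
python3 - <<'E'
from fit import *
s=manip.state();print(s["time"],s["tool_pos"],s["gripper_width"])
ps=[manip.grab_frame("top") for _ in range(3)]; p=ps[0]; g=grad(ps)
save(p,"g.png",(310,160,410,235),6)
for k,x0,z in (("largest",(.508,-.133),.016),("third",(.439,.1615),0),("smallest",(.4065,.2915),0)):
    print(k,[ (r.round(4),round(q)) for r,q in [grid(lambda x,y:wscore(g,p,W[k],x,y,z),x0,.006)]])
ps=[manip.grab_frame("scene") for _ in range(3)]; p=ps[0]; g=grad(ps)
for k,x0,z in (("largest",(.508,-.133),.016),("second",(.575,.083),0)):
    print(k,[ (r.round(4),round(q)) for r,q in [grid(lambda x,y:wscore(g,p,W[k],x,y,z),x0,.006)]])
E
```

```text
10.4667 [0.5726618  0.08357833 0.17899487] 0.5989297182156879
largest [(array([ 0.5103, -0.1361]), 195)]
third [(array([0.4587, 0.168 ]), 7)]
smallest [(array([0.4064, 0.2899]), 158)]
largest [(array([ 0.5045, -0.1249]), 218)]
second [(array([0.5758, 0.0839]), 315)]
```

View pics/g.png

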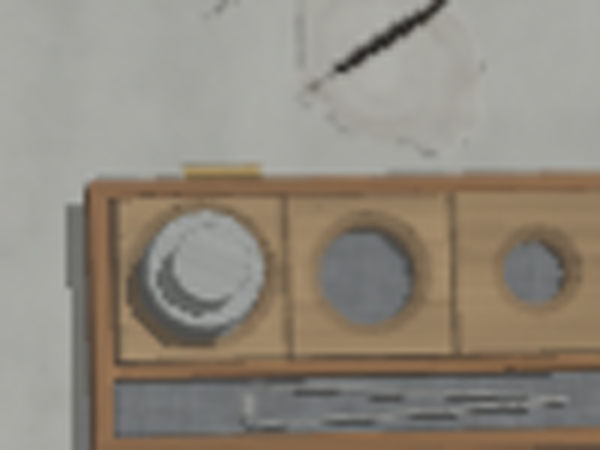

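The largest weight stands down in its seat, around crop (205,270), with the remaining bores clear. Next is the second weight.

Request:
arm_command:
  moves:
    - [0,[0.01,0,0.2],0]
    - [0,[0.01,0,0.4],0]
    - [0,[0.01,0,0.6],0]
    - [0,[0.01,0,0.7],0]
    - [0,[0.01,0,0.755],0]
    - [0,[0.01,0,0.755],0]
    - [0,[0.01,0,0.755],0]

```text
time: 11.35
tool_pos: [0.5756, 0.0825, 0.0683]
tool_rot: [0.0, 1.0, -0.0, 0.0]
contact_force: [0.5, 0.4, 0.7]
gripper_width: 0.499
grasp_force: 0.0
```

Request:
arm_command:
  moves:
    - [-1,[0,0,0],0]
    - [-1,[0,0,0],0]
    - [-1,[0,0,0],0]
    - [-1,[0,0,0],0]
    - [-1,[0,0,0],0]
    - [-1,[0,0,0],0]
    - [-1,[0,0,0],0]
    - [-1,[0,0,0],0]
    - [-1,[0,0,0],0]

```text
time: 12.1
tool_pos: [0.5768, 0.083, 0.0702]
tool_rot: [-0.0, 1.0, 0.0, 0.002]
contact_force: [-0.7, 0.9, 6.9]
gripper_width: 0.227
grasp_force: 58.7
```

Request:
arm_command:
  moves:
    - [-1,[0,0,-0.1],0]
    - [-1,[0,0,-0.3],0]
    - [-1,[0,0,-0.5],0]
    - [-1,[0,0,-0.7],0]
    - [-1,[0,0,-0.7],0]

```text
time: 12.52
tool_pos: [0.579, 0.083, 0.1805]
tool_rot: [-0.0, 1.0, 0.0, 0.006]
contact_force: [1.6, 0.5, -0.8]
gripper_width: 0.227
grasp_force: 59.1
```

Request:
arm_command:
  moves:
    - [-1,[-0.1,0.2,0],0]
    - [-1,[-0.2,0.45,0],0]
    - [-1,[-0.3,0.7,0],0]
    - [-1,[-0.4,0.9,0],0]
    - [-1,[-0.44,1,0],0]

```text
time: 12.93
tool_pos: [0.5069, -0.0697, 0.1715]
tool_rot: [0.0, 1.0, -0.001, -0.001]
contact_force: [0.6, -0.3, -2.5]
gripper_width: 0.227
grasp_force: 59.2
```

Request:
arm_command:
  moves:
    - [-1,[0,0.25,0],0]
    - [-1,[0,0.5,0],0]
    - [-1,[0,0.75,0],0]
    - [-1,[0,0.88,0],0]
    - [-1,[0,0.88,0.1],0]
    - [-1,[0,0.88,0.25],0]
    - [-1,[0,0.88,0.25],0]
    - [-1,[0,0.88,0.25],0]
    - [-1,[0,0.88,0.25],0]

```text
time: 13.68
tool_pos: [0.5091, -0.1989, 0.1354]
tool_rot: [-0.0, 1.0, 0.0, -0.0]
contact_force: [0.9, 0.3, -0.8]
gripper_width: 0.225
grasp_force: 59.4
```

```bash
python3 hold.py second 0.070 h1.png
```

```text
scene offset mm [ 0.6 -2. ] 217
13.9833 [ 0.5096 -0.1992  0.1363] [ 0.  -0.5 -1.8] 0.21984586536568548 59.376359494635835
```

View pics/h1.png

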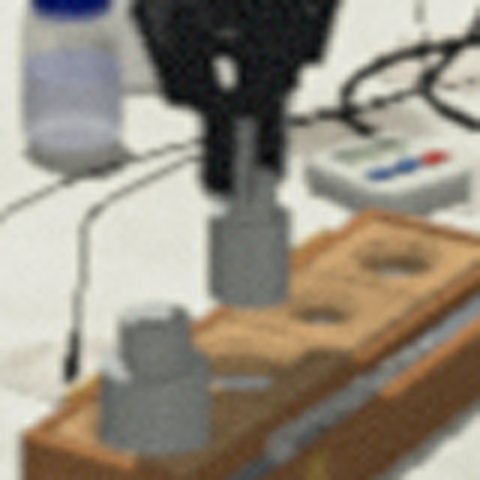

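The second weight hangs upright over its bore, at crop column 250 against about 245 for the bore. Lowering.

Request:
arm_command:
  moves:
    - [-1,[0,0,0.06],0]
    - [-1,[0,0,0.12],0]
    - [-1,[0,0,0.18],0]
    - [-1,[0,0,0.22],0]
    - [-1,[0,0,0.25],0]
    - [-1,[0,0,0.25],0]

```text
time: 14.48
tool_pos: [0.5098, -0.1994, 0.0977]
tool_rot: [0.0, 1.0, -0.0, 0.001]
contact_force: [0.6, -1.0, -1.3]
gripper_width: 0.227
grasp_force: 59.5
```

Request:
arm_command:
  moves:
    - [-1,[0,0,0.02],0]
    - [-1,[0,0,0.035],0]
    - [-1,[0,0,0.05],0]
    - [-1,[0,0,0.06],0]
    - [-1,[0,0,0.06],0]

```text
time: 14.9
tool_pos: [0.5093, -0.1992, 0.0886]
tool_rot: [0.0, 1.0, -0.0, 0.0]
contact_force: [1.5, -0.8, -0.6]
gripper_width: 0.225
grasp_force: 59.5
```

Request:
arm_command:
  moves:
    - [-1,[0,0,0.005],0]
    - [-1,[0,0,0.01],0]
    - [-1,[0,0,0.012],0]
    - [-1,[0,0,0.012],0]

```text
time: 15.23
tool_pos: [0.5101, -0.1993, 0.0883]
tool_rot: [0.0, 1.0, -0.0, 0.001]
contact_force: [2.1, 1.6, 4.2]
gripper_width: 0.223
grasp_force: 60.2
```

Request:
arm_command:
  moves:
    - [-0.2,[0,0,0],0]
    - [0.1,[0,0,0],0]
    - [0.1,[0,0,0],0]
    - [0.1,[0,0,0],0]
    - [0.1,[0,0,0],0]
    - [0.1,[0,0,-0.1],0]
    - [0.1,[0,0,-0.3],0]
    - [0.1,[0,0,-0.55],0]
    - [0.1,[0,0,-0.6],0]
    - [0.1,[0,0,-0.6],0]

```text
time: 16.07
tool_pos: [0.5112, -0.2003, 0.1813]
tool_rot: [0.002, 1.0, -0.0, 0.003]
contact_force: [0.0, -0.2, 1.0]
gripper_width: 0.548
grasp_force: 0.0
```

Request:
arm_command:
  moves:
    - [0.1,[-0.2,-1,0],0]
    - [0.1,[-0.2,-1,0],0]
    - [0.1,[-0.2,-1,0],0]
    - [0.1,[-0.2,-1,0],0]

```text
time: 16.4
tool_pos: [0.477, -0.0464, 0.1744]
tool_rot: [-0.001, 1.0, 0.0, -0.002]
contact_force: [0.1, -0.3, 0.3]
gripper_width: 0.549
grasp_force: 0.0
```

Request:
arm_command:
  moves:
    - [0.1,[-0.2,-1,0],0]
    - [0.1,[-0.2,-1,0],0]
    - [0.1,[-0.2,-1,0],0]
    - [0.1,[-0.2,-1,0],0]

```text
time: 16.73
tool_pos: [0.4469, 0.1035, 0.1748]
tool_rot: [-0.0, 1.0, 0.001, -0.002]
contact_force: [0.1, -0.0, -0.3]
gripper_width: 0.549
grasp_force: 0.0
```

```bash
python3 - <<'E'
from fit import *
ps=[manip.grab_frame("scene") for _ in range(3)]; p=ps[0]; g=grad(ps)
for k,x0,z in (("third",(.439,.162),0),("smallest",(.4065,.2915),0)):
    print(k,[ (r.round(4),round(q)) for r,q in [grid(lambda x,y:wscore(g,p,W[k],x,y,z),x0,.006)]])
s=manip.state();print(s["time"],s["tool_pos"],s["gripper_width"])
E
```

```text
third [(array([0.4399, 0.1631]), 280)]
smallest [(array([0.4066, 0.2931]), 288)]
16.8833 [0.44760524 0.10233681 0.17494993] 0.5506220027456266
```

Request:
arm_command:
  moves:
    - [0.1,[-0.05,-0.26,0],0]
    - [0.1,[-0.05,-0.4,0],0]
    - [0.1,[-0.05,-0.4,0.2],0]
    - [0.1,[-0.05,-0.4,0.4],0]
    - [0.1,[-0.05,-0.4,0.5],0]
    - [0.1,[-0.05,-0.4,0.5],0]
    - [0.1,[-0.05,-0.4,0.5],0]

```text
time: 17.47
tool_pos: [0.4408, 0.1597, 0.1003]
tool_rot: [0.001, 1.0, -0.001, -0.002]
contact_force: [0.3, -0.1, 1.1]
gripper_width: 0.547
grasp_force: 0.0
```

Request:
arm_command:
  moves:
    - [0.0,[-0.01,-0.01,0.1],0]
    - [0.0,[-0.01,-0.01,0.2],0]
    - [0.0,[-0.01,-0.01,0.25],0]
    - [0.0,[-0.01,-0.01,0.28],0]
    - [0.0,[-0.01,-0.01,0.28],0]
    - [0.0,[-0.01,-0.01,0.28],0]

```text
time: 17.97
tool_pos: [0.4409, 0.1623, 0.0608]
tool_rot: [-0.0, 1.0, -0.0, 0.001]
contact_force: [-0.1, -0.5, 0.4]
gripper_width: 0.501
grasp_force: 0.0
```

Request:
arm_command:
  moves:
    - [-1,[0,0,0],0]
    - [-1,[0,0,0],0]
    - [-1,[0,0,0],0]
    - [-1,[0,0,0],0]
    - [-1,[0,0,0],0]
    - [-1,[0,0,0],0]
    - [-1,[0,0,0],0]
    - [-1,[0,0,0],0]
    - [-1,[0,0,0],0]
    - [-1,[0,0,0],0]

```text
time: 18.8
tool_pos: [0.4412, 0.1624, 0.0612]
tool_rot: [0.0, 1.0, 0.0, 0.001]
contact_force: [0.6, -0.3, 5.2]
gripper_width: 0.173
grasp_force: 58.8
```

Request:
arm_command:
  moves:
    - [-1,[0,0,-0.1],0]
    - [-1,[0,0,-0.3],0]
    - [-1,[0,0,-0.5],0]
    - [-1,[0,0,-0.7],0]
    - [-1,[0,0,-0.8],0]
    - [-1,[0,0,-0.8],0]

```text
time: 19.3
tool_pos: [0.4424, 0.163, 0.1843]
tool_rot: [-0.001, 1.0, 0.0, 0.004]
contact_force: [0.4, -0.5, -1.1]
gripper_width: 0.167
grasp_force: 58.7
```

Request:
arm_command:
  moves:
    - [-1,[0.05,0.2,0],0]
    - [-1,[0.1,0.45,0],0]
    - [-1,[0.15,0.7,0],0]
    - [-1,[0.18,0.9,0],0]
    - [-1,[0.2,1,0],0]

```text
time: 19.72
tool_pos: [0.4692, 0.0097, 0.1776]
tool_rot: [0.0, 1.0, -0.001, -0.002]
contact_force: [0.9, 0.4, -1.4]
gripper_width: 0.168
grasp_force: 58.8
```

Request:
arm_command:
  moves:
    - [-1,[0.05,0.2,0],0]
    - [-1,[0.1,0.45,0],0]
    - [-1,[0.15,0.7,0],0]
    - [-1,[0.18,0.9,0],0]
    - [-1,[0.2,1,0],0]

```text
time: 20.13
tool_pos: [0.4993, -0.1403, 0.1776]
tool_rot: [-0.0, 1.0, -0.001, -0.001]
contact_force: [0.0, -0.1, -1.4]
gripper_width: 0.165
grasp_force: 58.9
```

Request:
arm_command:
  moves:
    - [-1,[0.02,0.2,0],0]
    - [-1,[0.04,0.45,0],0]
    - [-1,[0.06,0.7,0],0]
    - [-1,[0.08,0.9,0],0]
    - [-1,[0.08,1,0],0]
    - [-1,[0.08,1,0],0]
    - [-1,[0.08,1,0],0]

```text
time: 20.72
tool_pos: [0.5115, -0.2868, 0.1784]
tool_rot: [-0.001, 1.0, -0.0, -0.001]
contact_force: [1.0, 0.6, -1.1]
gripper_width: 0.169
grasp_force: 58.9
```

Request:
arm_command:
  moves:
    - [-1,[0.01,0.2,0],0]
    - [-1,[0.01,0.3,0.1],0]
    - [-1,[0.01,0.3,0.25],0]
    - [-1,[0.01,0.3,0.4],0]
    - [-1,[0.01,0.3,0.4],0]
    - [-1,[0.01,0.3,0.4],0]
    - [-1,[0.01,0.3,0.4],0]

```text
time: 21.3
tool_pos: [0.5142, -0.3316, 0.1209]
tool_rot: [0.0, 1.0, 0.001, 0.0]
contact_force: [1.2, -0.8, -0.3]
gripper_width: 0.168
grasp_force: 59.0
```

```bash
python3 hold.py third 0.061 i1.png
```

```text
scene offset mm [ 12.7 -21.2] 163
21.6 [ 0.5142 -0.3329  0.1213] [-0.1  1.  -0.9] 0.16662532879561764 58.9844183443347
```

View pics/i1.png

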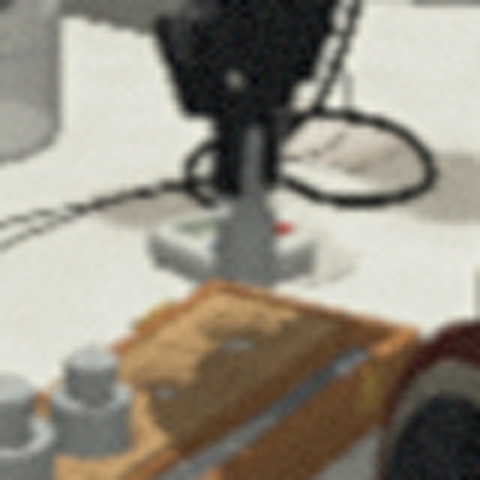

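The held third weight at crop column 247 is above the end bore, whose lit floor shows at about (240,345). The smallest bore is at about (165,393). Lowering.

Request:
arm_command:
  moves:
    - [-1,[0,0,0.05],0]
    - [-1,[0,0,0.1],0]
    - [-1,[0,0,0.14],0]
    - [-1,[0,0,0.17],0]
    - [-1,[0,0,0.19],0]
    - [-1,[0,0,0.2],0]
    - [-1,[0,0,0.2],0]

```text
time: 22.18
tool_pos: [0.5134, -0.3325, 0.0893]
tool_rot: [-0.0, 1.0, -0.0, -0.0]
contact_force: [0.0, 0.3, -0.7]
gripper_width: 0.172
grasp_force: 59.0
```

Request:
arm_command:
  moves:
    - [-1,[0,0,0.015],0]
    - [-1,[0,0,0.03],0]
    - [-1,[0,0,0.04],0]
    - [-1,[0,0,0.045],0]
    - [-1,[0,0,0.045],0]

```text
time: 22.6
tool_pos: [0.5162, -0.3331, 0.0883]
tool_rot: [0.0, 1.0, -0.0, 0.003]
contact_force: [-2.4, 7.1, 16.1]
gripper_width: 0.173
grasp_force: 61.4
```

The weight met the flare, and the side force says the bore lies towards +y and a little towards -x. I'll back off, shift 2 mm and retry.

Request:
arm_command:
  moves:
    - [-1,[0,0,-0.05],0]
    - [-1,[-0.005,-0.013,-0.05],0]
    - [-1,[-0.005,-0.013,-0.05],0]
    - [-1,[-0.005,-0.013,-0.03],0]
    - [-1,[-0.005,-0.013,-0.015],0]
    - [-1,[-0.005,-0.013,0],0]
    - [-1,[-0.005,-0.013,0],0]

```text
time: 23.18
tool_pos: [0.5122, -0.3303, 0.0817]
tool_rot: [-0.001, 1.0, -0.0, -0.001]
contact_force: [0.9, 0.6, -1.8]
gripper_width: 0.171
grasp_force: 59.0
```

Request:
arm_command:
  moves:
    - [-1,[0,0,0.005],0]
    - [-1,[0,0,0.01],0]
    - [-1,[0,0,0.014],0]
    - [-1,[0,0,0.014],0]

```text
time: 23.52
tool_pos: [0.513, -0.3308, 0.0814]
tool_rot: [0.0, 1.0, -0.0, 0.0]
contact_force: [-0.1, 0.4, 1.4]
gripper_width: 0.174
grasp_force: 59.1
```

Request:
arm_command:
  moves:
    - [-1,[0,0,0.004],0]
    - [-1,[0,0,0.008],0]
    - [-1,[0,0,0.01],0]
    - [-1,[0,0,0.01],0]

```text
time: 23.85
tool_pos: [0.5135, -0.3312, 0.0811]
tool_rot: [0.0, 1.0, -0.0, 0.001]
contact_force: [-0.7, 1.5, 6.1]
gripper_width: 0.169
grasp_force: 59.8
```

Seated, at TCP 0.081 as expected. Releasing and going for the smallest.

Request:
arm_command:
  moves:
    - [-0.3,[0,0,0],0]
    - [0,[0,0,0],0]
    - [0,[0,0,0],0]
    - [0,[0,0,0],0]
    - [0,[0,0,0],0]
    - [0,[0,0,-0.1],0]
    - [0,[0,0,-0.3],0]
    - [0,[0,0,-0.55],0]
    - [0,[0,0,-0.65],0]
    - [0,[0,0,-0.65],0]

```text
time: 24.68
tool_pos: [0.5153, -0.3326, 0.1832]
tool_rot: [0.003, 1.0, -0.0, 0.004]
contact_force: [1.0, 0.4, 0.1]
gripper_width: 0.505
grasp_force: 0.0
```

Request:
arm_command:
  moves:
    - [0,[-0.15,-1,0],0]
    - [0,[-0.15,-1,0],0]
    - [0,[-0.15,-1,0],0]
    - [0,[-0.15,-1,0],0]

```text
time: 25.02
tool_pos: [0.4887, -0.1775, 0.175]
tool_rot: [-0.001, 1.0, 0.0, -0.001]
contact_force: [0.3, -0.7, -0.2]
gripper_width: 0.504
grasp_force: 0.0
```

Request:
arm_command:
  moves:
    - [0,[-0.15,-1,0],0]
    - [0,[-0.15,-1,0],0]
    - [0,[-0.15,-1,0],0]
    - [0,[-0.15,-1,0],0]

```text
time: 25.35
tool_pos: [0.4661, -0.0276, 0.1754]
tool_rot: [-0.001, 1.0, 0.001, -0.001]
contact_force: [0.8, -0.4, 0.4]
gripper_width: 0.504
grasp_force: 0.0
```

Request:
arm_command:
  moves:
    - [0,[-0.2,-1,0],0]
    - [0,[-0.2,-1,0],0]
    - [0,[-0.2,-1,0],0]
    - [0,[-0.2,-1,0],0]

```text
time: 25.68
tool_pos: [0.4361, 0.122, 0.1757]
tool_rot: [-0.0, 1.0, 0.001, -0.001]
contact_force: [0.6, 0.0, -0.1]
gripper_width: 0.498
grasp_force: 0.0
```

Request:
arm_command:
  moves:
    - [0,[-0.2,-1,0],0]
    - [0,[-0.2,-1,0],0]
    - [0,[-0.2,-1,0],0]
    - [0,[-0.2,-1,0],0]
    - [0,[-0.2,-1,0],0]
    - [0,[-0.2,-1,0],0]

```text
time: 26.18
tool_pos: [0.4068, 0.2701, 0.1757]
tool_rot: [0.001, 1.0, 0.002, -0.001]
contact_force: [-0.1, -0.3, -0.2]
gripper_width: 0.497
grasp_force: 0.0
```

Request:
arm_command:
  moves:
    - [0,[0,-0.14,0],0]
    - [0,[0,-0.14,0.2],0]
    - [0,[0,-0.14,0.4],0]
    - [0,[0,-0.14,0.6],0]
    - [0,[0,-0.14,0.7],0]
    - [0,[0,-0.14,0.78],0]
    - [0,[0,-0.14,0.83],0]
    - [0,[0,-0.14,0.83],0]
    - [0,[0,-0.14,0.83],0]
    - [0,[0,-0.14,0.83],0]

```text
time: 27.02
tool_pos: [0.4091, 0.2906, 0.054]
tool_rot: [-0.001, 1.0, -0.0, 0.001]
contact_force: [0.4, -0.2, 0.1]
gripper_width: 0.499
grasp_force: 0.0
```

```bash
python3 - <<'E'
from h import *
print(manip.state()["tool_pos"])
p=manip.grab_frame("scene"); save(p,"j.png",(165,270,245,350),6)
E
```

```text
[0.40909241 0.29062378 0.05403762]
```

View pics/j.png

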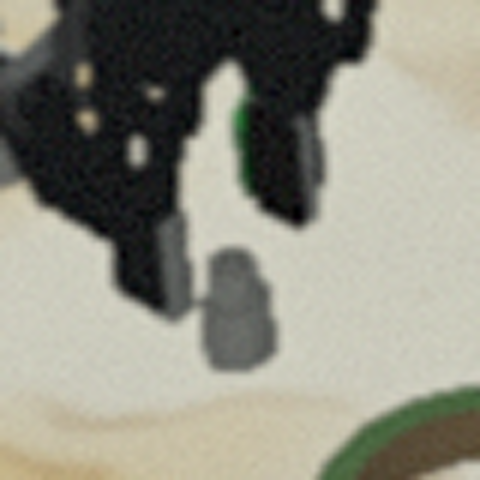

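The smallest weight's knob at crop (235,265) lies between the tips at (160,310) and (290,220). I'll lower a little more and close.

Request:
arm_command:
  moves:
    - [-0.2,[-0.015,-0.003,0.015],0]
    - [-0.2,[-0.015,-0.003,0.02],0]
    - [-0.2,[-0.015,-0.003,0.02],0]
    - [-0.2,[-0.015,-0.003,0.02],0]
    - [-1,[-0.015,-0.003,0.02],0]
    - [-1,[-0.015,-0.003,0.02],0]
    - [-1,[-0.015,-0.003,0.02],0]
    - [-1,[-0.015,-0.003,0.02],0]
    - [-1,[-0.015,-0.003,0.02],0]
    - [-1,[-0.015,-0.003,0.02],0]
    - [-1,[-0.015,-0.003,0.02],0]
    - [-1,[-0.015,-0.003,0.02],0]

```text
time: 28.07
tool_pos: [0.4059, 0.2909, 0.0499]
tool_rot: [-0.0, 1.0, -0.0, 0.0]
contact_force: [-1.1, 0.1, 2.7]
gripper_width: 0.136
grasp_force: 58.7
```

Request:
arm_command:
  moves:
    - [-1,[0,0,-0.1],0]
    - [-1,[0,0,-0.3],0]
    - [-1,[0,0,-0.5],0]
    - [-1,[0,0,-0.7],0]
    - [-1,[0,0,-0.8],0]
    - [-1,[0,0,-0.8],0]

```text
time: 28.57
tool_pos: [0.4078, 0.2918, 0.1739]
tool_rot: [-0.002, 1.0, -0.0, 0.004]
contact_force: [-0.1, 0.2, -0.6]
gripper_width: 0.14
grasp_force: 58.8
```

Request:
arm_command:
  moves:
    - [-1,[0.05,0.2,0],0]
    - [-1,[0.1,0.45,0],0]
    - [-1,[0.15,0.7,0],0]
    - [-1,[0.18,0.9,0],0]
    - [-1,[0.2,1,0],0]

```text
time: 28.98
tool_pos: [0.4347, 0.1378, 0.1671]
tool_rot: [0.001, 1.0, -0.001, -0.002]
contact_force: [1.2, -0.5, -0.3]
gripper_width: 0.133
grasp_force: 58.8
```

Request:
arm_command:
  moves:
    - [-1,[0.05,0.2,0],0]
    - [-1,[0.1,0.45,0],0]
    - [-1,[0.15,0.7,0],0]
    - [-1,[0.18,0.9,0],0]
    - [-1,[0.2,1,0],0]

```text
time: 29.4
tool_pos: [0.4647, -0.0122, 0.1673]
tool_rot: [0.0, 1.0, -0.002, -0.002]
contact_force: [0.9, 1.4, -0.2]
gripper_width: 0.134
grasp_force: 58.9
```

Request:
arm_command:
  moves:
    - [-1,[0.05,0.2,0],0]
    - [-1,[0.1,0.45,0],0]
    - [-1,[0.15,0.7,0],0]
    - [-1,[0.18,0.9,0],0]
    - [-1,[0.2,1,0],0]

```text
time: 29.82
tool_pos: [0.4947, -0.162, 0.1673]
tool_rot: [-0.0, 1.0, -0.002, -0.002]
contact_force: [0.3, 0.8, -0.3]
gripper_width: 0.134
grasp_force: 58.9
```

Request:
arm_command:
  moves:
    - [-1,[0.03,0.2,0],0]
    - [-1,[0.06,0.45,0],0]
    - [-1,[0.1,0.6,0],0]
    - [-1,[0.1,0.7,0],0]
    - [-1,[0.1,0.7,0],0]
    - [-1,[0.1,0.7,0],0]
    - [-1,[0.1,0.7,0],0]

```text
time: 30.4
tool_pos: [0.5101, -0.2628, 0.1686]
tool_rot: [-0.001, 1.0, 0.0, -0.001]
contact_force: [-0.5, 0.6, -0.3]
gripper_width: 0.132
grasp_force: 58.9
```

Request:
arm_command:
  moves:
    - [-1,[0.006,0.015,0.1],0]
    - [-1,[0.006,0.015,0.25],0]
    - [-1,[0.006,0.015,0.38],0]
    - [-1,[0.006,0.015,0.46],0]
    - [-1,[0.006,0.015,0.5],0]
    - [-1,[0.006,0.015,0.5],0]
    - [-1,[0.006,0.015,0.5],0]

```text
time: 30.98
tool_pos: [0.5118, -0.2661, 0.0951]
tool_rot: [0.0, 1.0, 0.0, 0.0]
contact_force: [0.5, -0.9, -0.9]
gripper_width: 0.134
grasp_force: 58.9
```

Request:
arm_command:
  moves:
    - [-1,[0,0,0.02],0]
    - [-1,[0,0,0.04],0]
    - [-1,[0,0,0.055],0]
    - [-1,[0,0,0.07],0]
    - [-1,[0,0,0.08],0]
    - [-1,[0,0,0.08],0]

```text
time: 31.48
tool_pos: [0.5113, -0.2664, 0.0822]
tool_rot: [-0.0, 1.0, -0.0, -0.0]
contact_force: [-0.4, -0.3, -0.4]
gripper_width: 0.135
grasp_force: 58.9
```

Request:
arm_command:
  moves:
    - [-1,[0,-0.006,0],0]
    - [-1,[0,-0.006,0.015],0]
    - [-1,[0,-0.006,0.03],0]
    - [-1,[0,-0.006,0.04],0]
    - [-1,[0,-0.006,0.045],0]
    - [-1,[0,-0.006,0.045],0]

```text
time: 31.98
tool_pos: [0.5113, -0.2654, 0.0755]
tool_rot: [-0.0, 1.0, -0.0, -0.0]
contact_force: [-0.1, 0.1, -0.6]
gripper_width: 0.135
grasp_force: 58.9
```

Request:
arm_command:
  moves:
    - [-1,[0,0,0.01],0]
    - [-1,[0,0,0.02],0]
    - [-1,[0,0,0.025],0]
    - [-1,[0,0,0.025],0]

```text
time: 32.32
tool_pos: [0.5115, -0.2656, 0.0721]
tool_rot: [-0.0, 1.0, -0.0, -0.0]
contact_force: [-0.0, 0.1, -1.5]
gripper_width: 0.137
grasp_force: 58.9
```

Request:
arm_command:
  moves:
    - [-1,[0,0,0.004],0]
    - [-1,[0,0,0.008],0]
    - [-1,[0,0,0.008],0]

```text
time: 32.57
tool_pos: [0.5119, -0.2658, 0.072]
tool_rot: [0.0, 1.0, -0.0, 0.0]
contact_force: [-0.7, 1.6, 6.1]
gripper_width: 0.131
grasp_force: 59.4
```

On the floor. Releasing, rising and moving clear for a last look.

Request:
arm_command:
  moves:
    - [-0.4,[0,0,0],0]
    - [0,[0,0,0],0]
    - [0,[0,0,0],0]
    - [0,[0,0,0],0]
    - [0,[0,0,0],0]
    - [0,[0,0,-0.1],0]
    - [0,[0,0,-0.3],0]
    - [0,[0,0,-0.55],0]
    - [0,[0,0,-0.8],0]
    - [0,[0,0,-0.9],0]

```text
time: 33.4
tool_pos: [0.5135, -0.2669, 0.2122]
tool_rot: [0.002, 1.0, -0.0, 0.004]
contact_force: [0.1, -0.8, 1.0]
gripper_width: 0.504
grasp_force: 0.0
```

Request:
arm_command:
  moves:
    - [0,[-0.3,-1,-0.5],0]
    - [0,[-0.3,-1,-0.5],0]
    - [0,[-0.3,-1,-0.5],0]
    - [0,[-0.3,-1,-0.5],0]
    - [0,[-0.3,-1,-0.5],0]

```text
time: 33.82
tool_pos: [0.4665, -0.1122, 0.2848]
tool_rot: [0.0, 1.0, 0.002, 0.003]
contact_force: [0.3, 0.1, 0.7]
gripper_width: 0.499
grasp_force: 0.0
```

Request:
arm_command:
  moves:
    - [0,[-0.3,-1,0],0]
    - [0,[-0.3,-1,0],0]
    - [0,[-0.3,-1,0],0]
    - [0,[-0.3,-1,0],0]
    - [0,[-0.3,-1,0],0]
    - [0,[-0.3,-1,0],0]

```text
time: 34.32
tool_pos: [0.4212, 0.0354, 0.2807]
tool_rot: [0.0, 1.0, 0.002, 0.0]
contact_force: [0.3, -1.2, -0.7]
gripper_width: 0.495
grasp_force: 0.0
```

```bash
python3 - <<'E'
from h import *
p=manip.grab_frame("top"); a=p["frame"][160:260,310:460,::-1]
q=manip.grab_frame("scene"); b=q["frame"][150:250,250:400,::-1]
cv2.imwrite("pics/end.png",cv2.resize(np.vstack([a,b]),None,fx=3,fy=3,interpolation=cv2.INTER_CUBIC))
E
```

```text
(no output)
```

View pics/end.png

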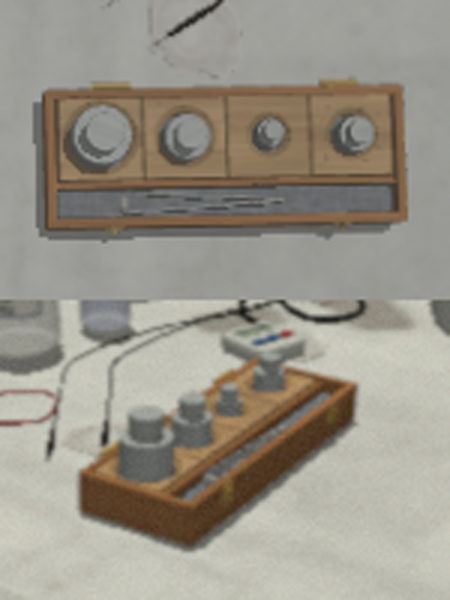

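All four weights stand in their seats in both views, and the forceps are untouched. The third, at (270,372), is harder to read because the meter stands behind it. I'll check its height numerically.

```bash
python3 - <<'E'
from fit import *
for n in ("scene","top"):
    ps=[manip.grab_frame(n) for _ in range(4)]; p=ps[0]; g=grad(ps)
    for k,x0,z in (("largest",(.508,-.133),.016),("second",(.51,-.1993),.018),("smallest",(.5115,-.2655),.022),("third",(.513,-.331),.020)):
        w=np.array(W[k])/1000
        def f(dx,dy,zz): return samp(g,dens(cv2.convexHull(P(p,np.vstack([circ(x0[0]+dx,x0[1]+dy,zz+w[3],w[2]/2),circ(x0[0]+dx,x0[1]+dy,zz+w[4],w[2]/2)])).astype(np.float32)))).mean()
        print(n,k,[(dz,round(max(f(a/1000,b/1000,z+dz/1000) for a in (-2,0,2) for b in (-2,0,2)))) for dz in (-8,-4,0,4,8,12)])
    print([(np.round(d["extent"]).tolist(),round(d["confidence"],2)) for d in manip.search_frame(p,"weight_third")])
    print("pred",P(p,[(.513,-.331,.061),(.513,-.331,.048),(.513,-.331,.034)]).round(1).tolist())
E
```

```text
scene largest [(-8, 132), (-4, 138), (0, 113), (4, 80), (8, 68), (12, 82)]
scene second [(-8, 118), (-4, 117), (0, 112), (4, 97), (8, 95), (12, 86)]
scene smallest [(-8, 78), (-4, 71), (0, 67), (4, 78), (8, 118), (12, 113)]
scene third [(-8, 95), (-4, 91), (0, 93), (4, 104), (8, 144), (12, 131)]
[([202.0, 283.0, 219.0, 305.0], 0.73), ([277.0, 266.0, 289.0, 288.0], 0.5), ([282.0, 205.0, 318.0, 214.0], 0.47)]
pred [[339.7, 167.9], [339.5, 172.3], [339.3, 177.1]]
top largest [(-8, 80), (-4, 86), (0, 91), (4, 92), (8, 91), (12, 92)]
top second [(-8, 93), (-4, 91), (0, 94), (4, 93), (8, 95), (12, 93)]
top smallest [(-8, 103), (-4, 100), (0, 100), (4, 101), (8, 100), (12, 101)]
top third [(-8, 93), (-4, 93), (0, 92), (4, 90), (8, 88), (12, 89)]
[([358.0, 192.0, 385.0, 221.0], 0.71), ([183.0, 222.0, 195.0, 237.0], 0.59), ([421.0, 202.0, 432.0, 208.0], 0.5)]
pred [[429.0, 202.8], [427.6, 203.4], [426.1, 204.1]]
```

```bash
python3 - <<'E'
from h import *
p=manip.grab_frame("scene"); f=np.mean([manip.grab_frame("scene")["frame"] for _ in range(4)],0)
g=f.mean(2).astype(int); s=(f.max(2)-f.min(2)).astype(int)
print("cols 328..351")
for r in range(156,186): print(r," ".join("%3d"%v for v in g[r,328:352])," | "," ".join("%2d"%v for v in s[r,330:350]))
for z in (.020,.034,.048,.0515,.061): print(z,pix(p,(.513,-.331,z)).round(1))
E
```

```text
cols 328..351
156 139 131 121  91  52  33  57  92 124 145 148 149 146 147 147 152 161 169 177 178 176 162 132  91  |  16 13  5  3  5  9 14 16 17 16 17 16 15 15 15 15 13 13 13 12
157 136 138 136 127 104  78  80 112 141 154 156 156 155 152 152 156 163 171 177 182 185 185 177 169  |  18 15  9  7  6  8 12 12 12 13 13 15 16 15 14 14 13 12 14 14
158 139 145 148 153 153 146 140 130 120 117 119 133 150 165 170 175 177 182 187 187 185 187 186 189  |  16 13 13 10 11 12 12 13 13 14 14 12 13 13 13 13 12 12 13 12
159 154 158 156 153 145 137 133 123 117 116 124 134 149 168 179 181 173 173 180 181 183 186 188 188  |  12 14 14 15 15 16 16 16 17 18 17 15 13 13 16 18 19 17 13 14
160 149 134 125 121 121 125 130 134 140 149 156 151 158 171 171 158 133 121 123 146 172 179 183 185  |  15 14 17 17 20 19 20 18 17 14 11 10 11 30 55 65 61 42 21 14
161 153 134 127 125 134 144 148 152 161 172 173 150 134 136 127 108  92  83  99 136 165 178 177 178  |  14 17 17 19 17 16 15 14 11  8 25 23  6 41 78 85 63 36 18 13
162 175 171 163 155 159 170 171 165 162 163 143 110  90  92 103 120 122 129 153 171 179 179 174 172  |
[... 3233 characters left out ...]
 133 134 134 134 130 118 101  94  92  85  73  |  49 68 67 66 65 64 68 69 74 75 77 77 77 78 78 75 69 63 66 73
183  99 120 126 124 125 125 123 121 120 117 116 117 122 125 128 129 121 105  93  92  92  83  67  57  |  40 65 73 72 70 69 67 67 68 68 69 72 75 74 68 61 61 71 74 70
184 100 106 103 112 123 127 127 125 122 121 120 119 117 117 113 110  98  90  90  87  77  60  55  65  |  28 60 73 73 72 72 71 68 68 68 67 65 64 62 59 61 68 72 65 54
185  96  94  98 109 118 124 127 126 122 125 125 125 122 112 100  92  94  91  81  67  56  55  66  90  |  29 57 68 71 72 71 71 71 71 70 68 64 57 59 69 74 69 60 52 41
0.02 [339.1 181.8]
0.034 [339.3 177.1]
0.048 [339.5 172.3]
0.0515 [339.6 171.1]
0.061 [339.7 167.9]
```

The third weight's knob top is centred at row 168.5. Fully seated predicts 167.9, so it is down.

```bash
python3 -c "
from plant import manip
print(manip.job_done())"
```

```text
the job is handed in; nothing more can be done
None
```

I set all four knobbed weights into their matching seats and handed the job in at about 36 s. Contact forces and the final pictures show each one upright and on its bore's floor. I did not touch the hooked, slotted, green or purple weights.

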